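Clamp a reagent bottle, unlock its push-and-turn cap, release the clamp

ROBOT

A 6-joint arm with a two-finger parallel gripper is mounted at the origin on the work surface. World frame = base frame: x ahead of the robot, y to its left, z up, the work surface at z = 0. Lengths are in m, angles in rad, forces in N, time in s.
With the tool pointing down it reaches from about 0.35 to 1 m from the base axis. Payload 7.1 kg.
Tool frame: the origin (TCP) lies between the finger pads; the fingertips stand manip.tip_reach ahead of it and the grasp point (between the pads) lies 6 mm ahead of it (manip.tip_reach is the distance from the TCP to the fingertips, in m); z points along the fingers, y is the line along which they close (so a half turn about z gives the same grasp; the last joint's range is limited). The gripper opens to 85 mm and grips with 20 to 120 N. Pads are 22 mm wide; open, the fingers measure 114 mm over their backs; the gripper's body (76 mm by 85 mm) begins 54 mm behind the grasp point. The pads swing forward as they close: fully open they stand 13 mm farther back than shut.
Start: joints at [1.3, 0.423, 1.63, -0, 1.089, -0.019], TCP at [0.156, 0.605, 0.256] pointing down, gripper open.
Joint ranges: [-3, 3], [-0.9, 2.11], [0.09, 2.58], [-1.31, 4.45], [0.11, 2.69], [-2.54, 2.54]. Speed limits (rad/s): [2.39, 2.39, 3.01, 3.14, 3.14, 3.14].

INTERFACE

Orientations are given as a rotation vector (axis times angle).
In Python, from bench import manip gives the robot as it stands.
- The arm moves only by the tool move_arm, never from a script. Its argument "deltas" is text: rows parted by semicolons, each of 4 numbers parted by spaces: the shift along the tool's x, y, z in m, then the turn about the tool's z in rad. In form: x y z turn; .... A call has 1 to 20 rows; each row is the pose to reach, as a shift and turn from the pose commanded when the call began, along the tool's axes at that moment; what a row does not reach only later rows make up. A row lasts 1/10 s, in which the tool goes at most 50 mm and 8.59 degrees, less where a joint would pass 70% of its speed; a pose out of reach is approached as far as the arm can. A call with a gripper value outside its range is refused whole. "gripper" is the closure in counts, from 0 (fully open) to 255 (shut), set as the call begins (left out, the last holds). The fingers move at their own pace and stop on an object; "newtons" is the grip in N (left out, the last holds). Time passes only in rows, so rows that repeat a pose let the fingers close. It gives the time, the measured TCP pose, the force, the opening and the grip force at its end, in the units of the state.
- manip.get_obs(): the state, without advancing time (a new reading comes with each control period).
- manip.grab_frame(name): name is "side" or "top"; returns a dict with "img" (480x640x3 uint8, blue, green, red), "fx", "fy", "cx", "cy" (pixels), "R" (3x3) and "t" (3): a world point X has camera coordinates R X + t. Camera axes: x right, y down, z forward; pixel columns grow to the right and rows downward; lengths in m; the calibration is good to about 2 mm. A picture is of the moment at which its call begins. There is no depth.
- manip.finish_job(): hands the job in; it is judged then, once.
Trained networks look in the newest picture that a camera, given by its name, has taken for a name from the list of things; names that differ only in an ending like _2 or _b are one class to them, and where a whole thing is asked for, a point or a joint stands for the part that bears it (a point fixed in the world has none). Each returns a list of dicts, best first, with "score" (0 to 1); they miss things now and then, are a little off and sometimes report something else, mostly with a low value. They report only what shows in the picture. A call takes as long as a camera call.
- manip.look_for(name, camera): "position" ([column, row] in pixels, amid what is visible of it).
The state is a dict: "clock": time; "qpos": joint angles; "qvel": joint speeds; "joint_torque": joint torques, N m; "tcp_pos": TCP position; "ee_rot": TCP orientation; "force": force on the tool from outside, world axes, zero at the start; "moment": the same for the moment, N m; "finger_gap": opening from 0.0 (shut) to 1.0 (fully open); "finger_force": force on a finger pad.
Only numpy, scipy, OpenCV 4.12 (cv2) and the standard library are available. Lean on these libraries where they do the work, as an engineer would, in place of code of your own. Each camera call takes 0.05 s, during which the arm holds its last target. There are 200 camera calls.

TASK

The amber bottle in the bench clamp has a child-resistant cap: pump the clamp's orange trigger until the jaw grips the bottle firmly against the fixed jaw, then, while it is gripped, press the cap down and turn it anticlockwise until it is past its catch and unlocked (leave it on the bottle). Then push the red release lever to slide the jaw all the way back home, leaving the bottle standing upright in front of the fixed jaw. Move the jaw only by its trigger and release lever, and leave the four other vessels where they are.

Things in the scene. Friction and masses are not known exactly. Their poses are not given: they have to be found in the camera images.
- clamp: Bench clamp, fixed; grey base plate 385 x 100 x 12 mm (x -200 to 185). Origin on the bench, x = clamp axis. From -x to +x: orange trigger (x -180), blue housing with grip post (x -107 to -89, top z 144 mm), moving jaw with red release lever, bottle, fixed jaw (blue block x 154 to 182, top z 80). The jaw advances to +x. Guide rails at y = +-43 mm, up to z 37.
- trigger (a joint): Angle of the orange trigger, hinged about the clamp's y at x -153, z 35 mm. 0: at rest, leaning 0.25 rad away from the jaw; push its top to +x (to the grip post), stop at 0.5; a spring returns it in about 0.5 s, fully before the next stroke. A stroke advances the jaw 8 to 24 mm. Push at about 0.1 m/s: free it takes 5 to 14 N; once the bottle is gripped it stops early, stiff, at up to 22 N.
- trigger_tip (a point): Top end of the trigger (a paddle 32 mm wide, 10 mm thick, upper 77 mm is the paddle), middle of its thickness and width, 112 mm from its hinge, z about 144 mm at rest. Can be pushed with shut fingers on its outer (-x) side.
- jaw (a joint): Travel of the moving jaw in m along clamp +x: 0 fully home, at most 0.085. A ratchet with 8 mm steps holds it against going back. The pad first touches the bottle seated in the fixed jaw at 0.052; up to there it does not grip; it grips when the jaw, with the trigger back at rest, holds at about 0.055 to 0.056 (one stroke too many does no harm).
- pad: Black V-shaped pressure pad on the front of the head, sprung (12 mm of travel, about 5 N to begin, 9 N when fully pressed in). Same axes as the clamp; the bottom of the V lies at x = 24.5 mm of its origin, the pad spans z 35 to 75 mm.
- seat (a point): Point on the base plate (z 12 mm) where the bottle's underside centre is when it is pressed home in the fixed jaw, a V that opens to -x (clamp x = 112 mm).
- release (a joint): Angle of the red release lever on the back of the jaw head; hinged about the clamp's y at x = -45 mm + jaw travel, z 16 mm. Near 0: upright, ratchet holds. Pushing its top to -x (away from the bottle) over 0.25 rad lifts the ratchet; stop at 0.36; sprung back. Needs about 5 N; pushing on at the stop slides the jaw home (2 to 6 N): one long push does both. Twitches by up to 0.18 during pumping.
- release_tip (a point): Top of the release lever's paddle (36 mm wide, 8 mm thick, upper 55 mm is the paddle), middle of its thickness, 119 mm above its hinge (z 135 mm).
- bottle: Amber round bottle with paper label, 62 mm in diameter, loose (about 0.4 kg), standing on the base plate between the jaws; 139 mm high with its cap. Origin at the centre of its underside, z up.
- cap (a joint): Turn of the white cap about the bottle's axis, rad; grows anticlockwise from above, stop at 1.4. Starts between 0 and 0.2. A catch blocks it at about 0.24 unless the cap is pressed down its 4 mm of travel (4 N to begin, 12 N fully down); past 0.8 it is clear of the catch and springs up. Unlocked for this job: over 0.9. Friction 0.08 N m.
- cap_top (a point): Centre of the cap's top face. The ribbed white cap is 43 mm in diameter (45 over its ribs) and 26 mm high, top 139 mm above the bottle's underside.
- brown_bottle: Bystander: tall amber bottle with blue cap, 60 mm in diameter, 175 mm high; origin under its centre.
- white_jar: Bystander: white jar with orange lid, 68 mm in diameter, 95 mm high; origin under its centre.
- beaker: Bystander: open clear glass beaker, 72 mm in diameter, 95 mm high; origin under its centre.
- small_bottle: Bystander: clear bottle with red cap, 52 mm in diameter, 120 mm high; origin under its centre.
- jaw_head (a point): Middle of the top of the moving jaw's blue head block (32 mm along the clamp x 66 mm, z 22 to 74 mm). Not to be pushed by hand.

How it is judged:
By the outcome, as a careful person would: the job done as asked, in the order asked, and still so for the second after the job is handed in, with the robot touching nothing.
It also fails if it takes over 64 s, if anything falls off the work surface, if the arm or the gripper's body presses on something with over 40 N, if the wrist force passes 120 N, or if a joint passes its speed limit or range.

## Working session

There is one attempt and no reset: what is moved stays moved. The work goes in short steps, Python scripts to look and compute and a tool call to move; the robot and the scene stay as the last step left them, time stands still between calls to the robot, and variables do not carry over. Pictures are saved under pics/ and viewed, at most 13 in all, crops included, and the job is handed in when it is done.

Besides the shell and the picture viewer there is one more tool, called after "Emit:" as name(argument=value, ...) on one line, values as JSON. move_arm: Moves the arm, as the interface text tells. Its arguments: {"type":"object","properties":{"deltas":{"type":"string"},"gripper":{"type":"number"},"newtons":{"type":"number"}},"required":["deltas"]}

```bash
mkdir -p pics; cat > h.py <<'E'
from bench import manip
import numpy as np, cv2
from scipy.spatial.transform import Rotation as Ro
def ray(f,p):
    d=np.array([(p[0]-f["cx"])/f["fx"],(p[1]-f["cy"])/f["fy"],1.])
    R=np.array(f["R"]);return -R.T@np.array(f["t"]),R.T@d
def atz(f,p,z):
    c,d=ray(f,p);return c+d*(z-c[2])/d[2]
def proj(f,X):
    c=np.array(f["R"])@np.array(X)+np.array(f["t"]);return [f["fx"]*c[0]/c[2]+f["cx"],f["fy"]*c[1]/c[2]+f["cy"]]
E
python3 - <<'E'
from h import *
np.set_printoptions(precision=3,suppress=True)
F={}
for n in ("side","top"):
    f=manip.grab_frame(n);F[n]=f;cv2.imwrite(f"pics/{n}0.png",f["img"]);print(n,"cam",ray(f,(320,240))[0],ray(f,(320,240))[1])
Z=dict(trigger_tip=.144,release_tip=.135,cap_top=.151,jaw_head=.074,bottle=.08,clamp=.012,brown_bottle=.175,white_jar=.095,beaker=.095,small_bottle=.12)
for k,z in Z.items():
  for n in F:
    for r in manip.look_for(k,n)[:2]: print(k,n,np.array(r["position"]),round(r["score"],2),atz(F[n],r["position"],z))
print(manip.get_obs(),manip.tip_reach)
E
```

```text
side cam [0.331 0.699 0.541] [ 0.291 -0.817 -0.499]
top cam [0.499 0.004 0.884] [ 0.113  0.025 -0.993]
trigger_tip side [423.1 214. ] 0.74 [ 0.437 -0.092  0.144]
trigger_tip top [354.9 163.6] 0.61 [ 0.688 -0.022  0.144]
release_tip side [331.1 249.9] 0.68 [0.543 0.055 0.135]
release_tip top [377.8 246.2] 0.97 [ 0.578 -0.055  0.135]
cap_top side [420.6 212.1] 0.59 [ 0.44  -0.083  0.151]
cap_top top [415.8 351.5] 0.75 [ 0.443 -0.105  0.151]
jaw_head side [342.8 253.6] 0.95 [ 0.553 -0.038  0.074]
jaw_head top [382.4 267.8] 0.68 [ 0.554 -0.067  0.074]
bottle side [417.4 246.1] 0.85 [ 0.441 -0.098  0.08 ]
bottle top [406.  348.7] 0.87 [ 0.441 -0.101  0.08 ]
clamp side [343.8 260.3] 0.56 [ 0.573 -0.114  0.012]
clamp top [380.  268.4] 0.9 [ 0.557 -0.069  0.012]
brown_bottle side [276.2 293.8] 0.62 [0.549 0.235 0.175]
brown_bottle top [265.4 228.3] 0.64 [0.593 0.091 0.175]
white_jar side [389.5 220.6] 0.72 [ 0.501 -0.142  0.095]
white_jar top [489.4 294.9] 0.76 [ 0.519 -0.213  0.095]
beaker side [444.2 314.1] 0.6 [0.368 0.094 0.095]
beaker top [301.1 397.6] 0.81 [0.371 0.043 0.095]
small_bottle side [315.5 214.6] 0.66 [ 0.614 -0.069  0.12 ]
small_bottle side [345.7 262.6] 0.28 [0.519 0.057 0.12 ]
small_bottle top [464.2 201.7] 0.89 [ 0.644 -0.173  0.12 ]
small_bottle top [382.  264.9] 0.19 [ 0.555 -0.062  0.12 ]
{'clock': 1.1, 'qpos': array([ 1.3  ,  0.423,  1.63 ,  0.   ,  1.089, -0.019]), 'qvel': array([-0.001, -0.   , -0.001, -0.001,  0.001, -0.001]), 'joint_torque': array([  0.002, -55.738, -28.214,   0.   ,   0.001,   0.   ]), 'tcp_pos': array([0.156, 0.605, 0.256]), 'ee_rot': array([-0.395, -3.117,  0.   ]), 'force': array([ 0.033, -0.552, -0.092]), 'moment': array([-0.037, -0.002,  0.023]), 'finger_force': 0.0, 'finger_gap': 0.9980818199120318} 0.025
```

View pics/top0.png

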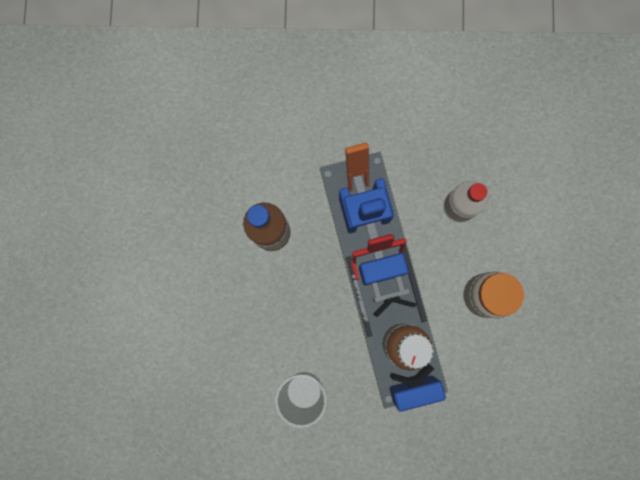

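View pics/side0.png

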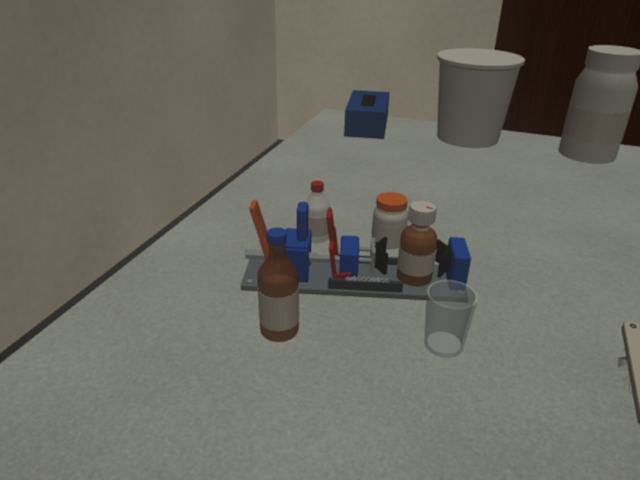

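The top view shows the clamp's trigger at about (357,150), its lever at (380,243), the cap at (415,351) and the fixed jaw at (418,395). Clamp +x therefore points toward the robot. The side view agrees, and the four bystanders stand clear. Next I fit the clamp pose from the plate corners.

```bash
cat >> h.py <<'E'
def c2w(P,q): # clamp mm -> world
    c,s=np.cos(P[2]),np.sin(P[2]);x,y,z=np.array(q)/1000
    return np.array([P[0]+c*x-s*y,P[1]+s*x+c*y,z])
E
python3 - <<'E'
from h import *
from scipy.optimize import least_squares
f=manip.grab_frame("top");g=manip.grab_frame("side")
C=[((321,168),(-200,-50,12)),((381,153),(-200,50,12)),((447,395),(185,50,12)),((385,408),(185,-50,12))]
S=[((423,207),(112,0,151))]
def res(P): return np.concatenate([np.subtract(proj(f,c2w(P,q)),p) for p,q in C])
r=least_squares(res,[.55,-.07,3.4]);P=r.x;print(P,r.fun.round(1))
# direct from look_for
for q,p in [((-180.7,0,143.5),"trigger_tip"),((-45,0,135),"release_tip"),((112,0,151),"cap_top"),((-15,0,74),"jaw_head")]:
    print(p,proj(f,c2w(P,q)),proj(g,c2w(P,q)),c2w(P,q))
im=f["img"].copy(); im=cv2.resize(im[130:430,290:520],None,fx=2.5,fy=2.5,interpolation=cv2.INTER_CUBIC)
def dot(i,F,q,o,k,c): 
    u=(np.array(proj(F,c2w(P,q)))-o+.5)*k-.5; cv2.circle(i,tuple(np.round(u).astype(int)),2,c,-1)
gm=cv2.resize(g["img"][170:330,230:490],None,fx=3,fy=3,interpolation=cv2.INTER_CUBIC)
pts=[q for _,q in C]+[(-185.5,16,142.5),(-185.5,-16,142.5),(154,-33,80),(182,-33,80),(154,33,80),(182,33,80),(-107,0,144),(-89,0,144),(-49,-18,135),(-49,18,135),(-41,-18,135),(112,0,151)]
for q in pts: dot(im,f,q,(290,130),2.5,(0,255,0)); dot(gm,g,q,(230,170),3,(0,255,0))
im=cv2.resize(im,None,fx=.78,fy=.78); gm=cv2.resize(gm,None,fx=.45,fy=.45) if 0 else gm
cv2.imwrite("pics/t1.png",im);cv2.imwrite("pics/s1.png",gm);print(im.shape,gm.shape)
E
```

```text
[ 0.53479271 -0.07524709  3.4206084 ] [-0.6 -0.2  0.8 -1.   1.1 -1.2 -1.3  2.3]
trigger_tip [np.float64(357.97812685384235), np.float64(148.53176611701502)] [np.float64(252.9067568204688), np.float64(203.4579526405325)] [ 0.7085045  -0.02548057  0.1435    ]
release_tip [np.float64(383.6532488514991), np.float64(246.51739921373988)] [np.float64(334.37417409858557), np.float64(211.8474942284126)] [ 0.57805243 -0.06285365  0.135     ]
cap_top [np.float64(416.7954860233119), np.float64(363.89897460472105)] [np.float64(431.3806390665077), np.float64(207.55789011600547)] [ 0.42712409 -0.10609296  0.151     ]
jaw_head [np.float64(385.2256811037007), np.float64(271.02586567377654)] [np.float64(350.8680773416065), np.float64(244.5750787007956)] [ 0.54921262 -0.07111594  0.074     ]
(585, 448, 3) (480, 780, 3)
```

View pics/t1.png

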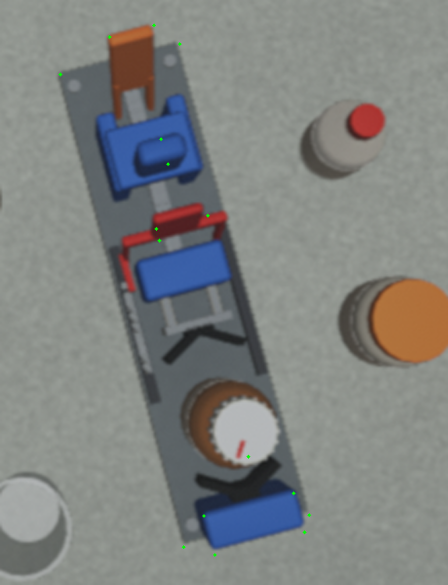

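View pics/s1.png

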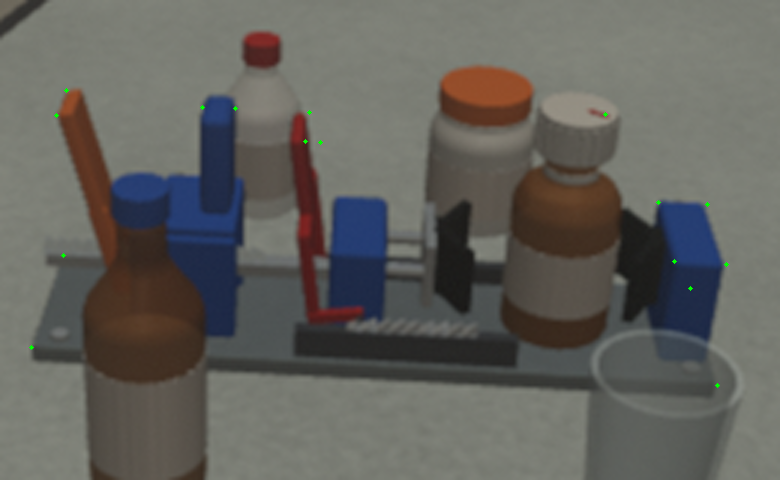

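```bash
python3 - <<'E'
from h import *
from scipy.optimize import least_squares
f=manip.grab_frame("top");g=manip.grab_frame("side")
T=[((60,73),(-200,-50,12)),((178,43),(-200,50,12)),((306,513),(185,50,12)),((186,541),(185,-50,12)),((198,508),(154,-33,80)),((293,490),(154,33,80)),((303,533),(182,33,80)),((212,548),(182,-33,80)),((109,40),(-185.5,-16,142.5)),((152,27),(-185.5,16,142.5))]
S=[((659,203),(154,33,80)),((704,205),(182,33,80)),((670,263),(154,-33,80)),((719,264),(182,-33,80)),((205,104),(-107,0,144)),((235,104),(-89,0,144))]
def res(P): return np.concatenate([np.subtract(proj(f,c2w(P,q)),np.array(p)/1.95+(290,130)) for p,q in T]+[np.subtract(proj(g,c2w(P,q)),np.array(p)/3+(230,170)) for p,q in S])
r=least_squares(res,[.535,-.075,3.42],loss="soft_l1",f_scale=1.);P=r.x;print(P.round(4),res(P).reshape(-1,2).round(1).tolist())
np.save("P.npy",P)
o=manip.get_obs();R=Ro.from_rotvec(o["ee_rot"]).as_matrix();print(R.round(3))
yaw=P[2]
for q in [(-215,0,0),(-180.7,0,143),(10,0,135),(112,0,151)]: print(q,c2w(P,q).round(4))
print(R.T@(c2w(P,(-215,0,140))-o["tcp_pos"]), "clamp x in tool",R.T@[np.cos(yaw),np.sin(yaw),0])
E
```

```text
[ 0.5354 -0.0748  3.4185] [[-0.4, -0.2], [0.5, -0.4], [0.6, 0.4], [-2.2, 2.4], [2.1, 3.2], [-0.6, 0.8], [-0.3, -1.3], [0.2, 2.7], [-0.4, -2.8], [0.6, -2.0], [-1.1, -0.6], [0.2, -0.5], [0.5, -0.7], [1.5, -0.1], [-1.7, 0.5], [-0.9, 1.1]]
[[-0.968  0.249  0.   ]
 [ 0.249  0.968  0.   ]
 [ 0.     0.    -1.   ]]
(-215, 0, 0) [ 0.7423 -0.016   0.    ]
(-180.7, 0, 143) [ 0.7093 -0.0254  0.143 ]
(10, 0, 135) [ 0.5258 -0.0775  0.135 ]
(112, 0, 151) [ 0.4277 -0.1054  0.151 ]
[-0.72286504 -0.45564897  0.11630013] clamp x in tool [ 8.63510830e-01 -5.04330294e-01 -2.05848137e-05]
```

Emit:
move_arm(deltas="-0.03 -0.02 0 0.14; -0.07 -0.045 0 0.28; -0.11 -0.07 0 0.42; -0.15 -0.095 0 0.56; -0.19 -0.12 0 0.7; -0.23 -0.145 0 0.84; -0.27 -0.17 0 0.98; -0.31 -0.195 0 1.12", gripper=255, newtons=60)

```text
clock: 2.1
tcp_pos: [0.4085, 0.3377, 0.2566]
ee_rot: [1.997, 2.425, 0.001]
force: [-0.0, 0.5, -0.4]
finger_gap: -0.006
finger_force: 0.0
```

```bash
cat >> h.py <<'E'
P=np.load("P.npy")
def goal(q,yaw):
    "delta from measured pose to TCP at clamp mm q, tool x at clamp-yaw+yaw"
    o=manip.get_obs();R=Ro.from_rotvec(o["ee_rot"]).as_matrix()
    a=np.arctan2(R[1,0],R[0,0]);t=-((P[2]+yaw-a+np.pi)%(2*np.pi)-np.pi)
    print("clock",o["clock"],"q",np.round(o["qpos"],2),"F",np.round(o["force"],1),"d",(R.T@(c2w(P,q)-o["tcp_pos"])).round(4),"turn",round(t,3))
E
python3 -c "
from h import *
goal((-215,0,256),np.pi)"
```

```text
clock 2.1 q [0.67 0.28 1.84 0.   1.02 0.48] F [-0.   0.5 -0.4] d [-0.4113  0.2596  0.0006] turn 1.487
```

Emit:
move_arm(deltas="-0.04 0.025 0 0.14; -0.08 0.05 0 0.28; -0.12 0.075 0 0.42; -0.16 0.1 0 0.56; -0.2 0.125 0 0.7; -0.24 0.15 0 0.84; -0.28 0.175 0 0.98; -0.32 0.2 0 1.12; -0.36 0.225 0 1.26; -0.39 0.245 0 1.38; -0.41 0.26 0 1.487; -0.411 0.26 0 1.487; -0.411 0.26 0 1.487")

```text
clock: 3.4
tcp_pos: [0.7432, -0.0126, 0.2557]
ee_rot: [-3.11, -0.444, 0.002]
force: [-0.8, -0.2, 0.8]
finger_gap: 0.002
finger_force: 0.0
```

```bash
python3 -c "
from h import *
goal((-215,0,140),np.pi)"
```

```text
clock 3.4 q [-0.03  0.6   1.34  0.    1.21  1.25] F [-0.8 -0.2  0.8] d [-0.0017  0.0031  0.1157] turn 0.007
```

Emit:
move_arm(deltas="-0.002 0.003 0.03 0.007; -0.002 0.003 0.07 0.007; -0.002 0.003 0.1 0.007; -0.002 0.003 0.116 0.007; -0.002 0.003 0.116 0.007; -0.002 0.003 0.116 0.007")

```text
clock: 4.0
tcp_pos: [0.7429, -0.0151, 0.1416]
ee_rot: [3.111, 0.434, 0.002]
force: [0.2, 0.2, 1.1]
finger_gap: 0.0
finger_force: 0.0
```

Emit:
move_arm(deltas="-0.01 0 0 0; -0.02 0 0 0; -0.03 0 0 0; -0.04 0 0 0; -0.05 0 0 0; -0.057 0 0 0; -0.057 0 0 0")

```text
clock: 4.7
tcp_pos: [0.6908, -0.0313, 0.1447]
ee_rot: [3.11, 0.431, 0.018]
force: [7.8, 1.9, 7.5]
finger_gap: -0.001
finger_force: 4.2
```

```bash
cat > jaw.py <<'E'
from h import *
goal((-215,0,140),np.pi)
import sys
f=manip.grab_frame("side");t=manip.grab_frame("top")
for n,F,z in(("jaw_head",f,.074),("jaw_head",t,.074),("release_tip",t,.135),("cap_top",t,.151)):
    for r in manip.look_for(n,"side" if F is f else "top")[:1]:
        w=atz(F,r["position"],z)-[P[0],P[1],0];print(n,round(r["score"],2),"clamp",round(1000*(w[0]*np.cos(P[2])+w[1]*np.sin(P[2])),1),round(1000*(-w[0]*np.sin(P[2])+w[1]*np.cos(P[2])),1))
if len(sys.argv)>1: cv2.imwrite("pics/"+sys.argv[1]+".png",np.hstack([cv2.resize(f["img"][160:340,220:480],None,fx=1.6,fy=1.6,interpolation=cv2.INTER_CUBIC),cv2.resize(t["img"][130:430,300:500],(192,288))]))
E
python3 jaw.py a
```

```text
clock 4.7 q [-0.06  0.64  1.54  0.    0.94  1.23] F [7.8 1.9 7.5] d [ 0.0536 -0.0008  0.0053] turn -0.001
jaw_head 0.97 clamp -11.0 -36.9
```

View pics/a.png

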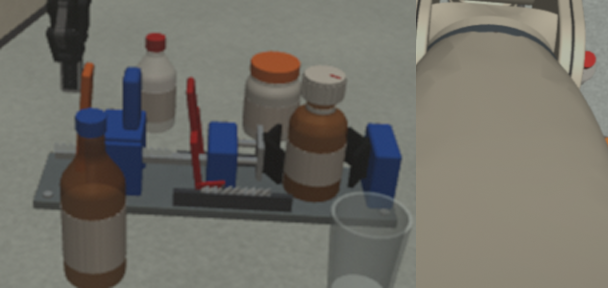

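The picture shows the fingers pushing the trigger nearly upright, and the jaw head has moved about 16 mm. The top camera is blocked by the arm.

Emit:
move_arm(deltas="-0.006 0 0 0; -0.006 0 0 0")

```text
clock: 5.2
tcp_pos: [0.685, -0.0331, 0.1439]
ee_rot: [3.11, 0.431, 0.017]
force: [7.6, 2.1, 6.0]
finger_gap: 0.001
finger_force: 4.3
```

```bash
python3 jaw.py
```

```text
clock 5.2 q [-0.07  0.64  1.56  0.    0.94  1.23] F [7.6 2.1 6. ] d [ 0.0597 -0.0008  0.0046] turn -0.001
jaw_head 0.65 clamp -2.9 -36.4
```

Emit:
move_arm(deltas="0.02 0 0 0; 0.04 0 0 0; 0.058 0 0 0; 0.058 0 0 0; 0.058 0 0 0; 0.058 0 0 0; 0.058 0 0 0")

```text
clock: 6.2
tcp_pos: [0.7366, -0.0174, 0.1405]
ee_rot: [-3.112, -0.431, 0.001]
force: [-0.6, 0.4, -0.5]
finger_gap: -0.002
finger_force: 0.0
```

```bash
python3 jaw.py
```

```text
clock 6.2 q [-0.04  0.71  1.42 -0.    1.01  1.26] F [-0.6  0.4 -0.5] d [0.0058 0.0002 0.0005] turn -0.001
jaw_head 0.93 clamp -6.0 -30.0
cap_top 0.38 clamp -80.4 135.0
```

Emit:
move_arm(deltas="-0.01 0 0 0; -0.02 0 0 0; -0.03 0 0 0; -0.04 0 0 0; -0.05 0 0 0; -0.058 0 0 0; -0.058 0 0 0; -0.04 0 0 0; -0.02 0 0 0; 0 0 0 0; 0 0 0 0; 0 0 0 0; 0 0 0 0")

```text
clock: 7.8
tcp_pos: [0.7361, -0.0174, 0.14]
ee_rot: [-3.112, -0.432, 0.003]
force: [0.5, 0.5, 0.5]
finger_gap: 0.0
finger_force: 0.0
```

```bash
python3 jaw.py
```

```text
clock 7.8 q [-0.04  0.71  1.42 -0.    1.01  1.26] F [0.5 0.5 0.5] d [ 0.0063  0.0003 -0.0001] turn -0.001
jaw_head 0.97 clamp 7.6 -34.7
```

Emit:
move_arm(deltas="-0.01 0 0 0; -0.02 0 0 0; -0.03 0 0 0; -0.04 0 0 0; -0.045 0 0 0")

```text
clock: 8.6
tcp_pos: [0.6973, -0.0291, 0.1436]
ee_rot: [3.111, 0.431, 0.016]
force: [10.2, 3.2, 6.9]
finger_gap: -0.003
finger_force: 5.0
```

```bash
python3 jaw.py b
```

```text
clock 8.6 q [-0.06  0.65  1.53  0.    0.95  1.24] F [10.2  3.2  6.9] d [ 0.0467 -0.0004  0.0041] turn -0.001
jaw_head 0.81 clamp 17.7 -37.1
```

View pics/b.png

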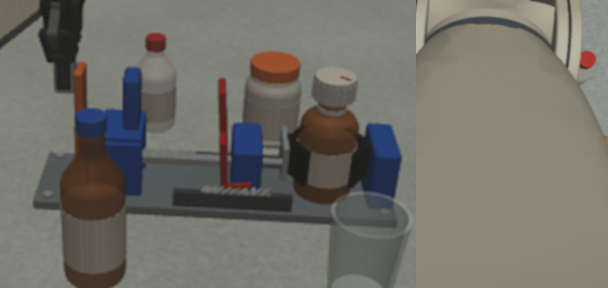

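The bottle is now held between the V pads, with the jaw at about 45 mm. I'll continue in small steps.

Emit:
move_arm(deltas="-0.008 0 0 0; -0.012 0 0 0; -0.012 0 0 0")

```text
clock: 9.2
tcp_pos: [0.6868, -0.0323, 0.1431]
ee_rot: [3.111, 0.431, 0.019]
force: [13.2, 3.7, 0.8]
finger_gap: -0.001
finger_force: 6.6
```

```bash
python3 jaw.py
```

```text
clock 9.2 q [-0.06  0.64  1.56  0.    0.94  1.23] F [13.2  3.7  0.8] d [ 0.0577 -0.0006  0.0037] turn -0.001
jaw_head 0.91 clamp 19.1 -37.0
```

Emit:
move_arm(deltas="0.02 0 0 0; 0.04 0 0 0; 0.056 0 0 0; 0.056 0 0 0; 0.056 0 0 0; 0.056 0 0 0; 0.056 0 0 0")

```text
clock: 10.2
tcp_pos: [0.7357, -0.0177, 0.1403]
ee_rot: [-3.112, -0.431, 0.001]
force: [-0.4, -1.3, -0.4]
finger_gap: 0.003
finger_force: 0.0
```

```bash
python3 jaw.py
```

```text
clock 10.2 q [-0.04  0.71  1.42 -0.    1.01  1.26] F [-0.4 -1.3 -0.4] d [0.0068 0.0002 0.0003] turn -0.001
jaw_head 0.62 clamp 20.6 -37.5
cap_top 0.2 clamp 52.9 137.3
```

Emit:
move_arm(deltas="-0.01 0 0 0; -0.02 0 0 0; -0.03 0 0 0; -0.036 0 0 0")

```text
clock: 10.9
tcp_pos: [0.7056, -0.0266, 0.1434]
ee_rot: [3.111, 0.431, 0.018]
force: [12.5, 5.6, 6.2]
finger_gap: 0.001
finger_force: 7.1
```

```bash
python3 jaw.py
```

```text
clock 10.9 q [-0.06  0.66  1.51  0.    0.96  1.24] F [12.5  5.6  6.2] d [ 0.0381 -0.0002  0.0038] turn -0.001
jaw_head 0.78 clamp 25.6 -30.9
```

Emit:
move_arm(deltas="-0.004 0 0 0; -0.008 0 0 0; -0.008 0 0 0")

```text
clock: 11.5
tcp_pos: [0.6986, -0.0286, 0.1441]
ee_rot: [3.111, 0.431, 0.02]
force: [11.0, 4.4, 6.7]
finger_gap: 0.0
finger_force: 6.1
```

Emit:
move_arm(deltas="-0.004 0 0 0; -0.007 0 0 0; -0.007 0 0 0")

```text
clock: 11.8
tcp_pos: [0.6961, -0.0293, 0.1445]
ee_rot: [3.111, 0.431, 0.036]
force: [27.3, 10.6, -3.6]
finger_gap: -0.005
finger_force: 14.4
```

```bash
python3 jaw.py
```

```text
clock 11.8 q [-0.06  0.64  1.54  0.    0.94  1.23] F [27.3 10.6 -3.6] d [ 0.0479 -0.0003  0.0055] turn -0.001
jaw_head 0.67 clamp 26.4 -35.6
```

Emit:
move_arm(deltas="0.02 0 0 0; 0.04 0 0 0; 0.051 0 0 0; 0.051 0 0 0; 0.051 0 0 0; 0.051 0 0 0; 0.051 0 0 0; 0.051 0 0 0")

```text
clock: 12.9
tcp_pos: [0.7361, -0.0176, 0.1404]
ee_rot: [-3.112, -0.431, 0.001]
force: [-0.3, -0.2, -0.2]
finger_gap: 0.002
finger_force: 0.0
```

```bash
python3 jaw.py
```

```text
clock 12.9 q [-0.04  0.71  1.42 -0.    1.01  1.26] F [-0.3 -0.2 -0.2] d [0.0063 0.0002 0.0004] turn -0.001
jaw_head 0.55 clamp 19.0 -38.9
```

Emit:
move_arm(deltas="-0.01 0 0 0; -0.018 0 0 0; -0.024 0 0 0; -0.03 0 0 0; -0.03 0 0 0")

```text
clock: 13.7
tcp_pos: [0.7103, -0.0252, 0.1428]
ee_rot: [3.111, 0.431, 0.014]
force: [8.0, 3.4, 3.8]
finger_gap: 0.002
finger_force: 4.4
```

```bash
python3 jaw.py
```

```text
clock 13.7 q [-0.05  0.67  1.49  0.    0.97  1.24] F [8.  3.4 3.8] d [ 0.0332 -0.0001  0.0031] turn -0.001
jaw_head 0.61 clamp 20.4 -39.4
```

Emit:
move_arm(deltas="-0.006 0 0 0; -0.012 0 0 0; -0.018 0 0 0; -0.02 0 0 0; -0.02 0 0 0")

```text
clock: 14.5
tcp_pos: [0.6927, -0.0304, 0.1429]
ee_rot: [3.111, 0.431, 0.019]
force: [13.3, 3.9, 0.4]
finger_gap: -0.005
finger_force: 6.9
```

```bash
python3 jaw.py c
```

```text
clock 14.5 q [-0.06  0.65  1.54  0.    0.94  1.23] F [13.3  3.9  0.4] d [ 0.0515 -0.0003  0.0035] turn -0.001
jaw_head 0.67 clamp 24.0 -37.7
jaw_head 0.55 clamp -121.2 -154.3
```

View pics/c.png

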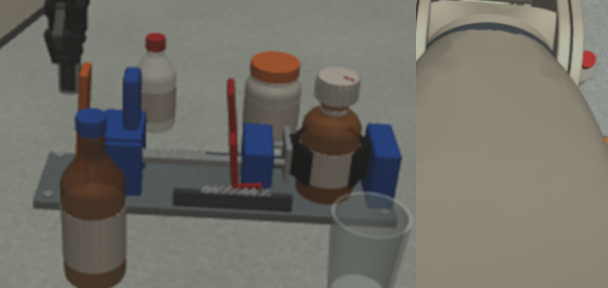

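```bash
cat > jm.py <<'E'
from h import *
def blob(im):
    b=im.astype(int);m=((b[:,:,0]-b[:,:,2]>40)).astype(np.uint8)
    n,_,s,c=cv2.connectedComponentsWithStats(m)
    return [(c[i],s[i]) for i in range(1,n) if s[i][4]>150 and 325<c[i][0]<425 and 225<c[i][1]<290]
g=manip.grab_frame("side");a=blob(cv2.imread("pics/side0.png"));b=blob(g["img"])
print([(x[0].round(1),x[1][4]) for x in a],[(x[0].round(1),x[1][4]) for x in b])
u=lambda x:np.array(proj(g,c2w(P,(x-20,-20,55))))
k=np.interp(b[0][0][0]-a[0][0][0],[u(x)[0]-u(0)[0] for x in range(80)],range(80));print("jaw mm",k.round(1))
E
python3 jm.py
```

```text
[(array([349.4, 250.8]), np.int32(502))] [(array([381.1, 254.2]), np.int32(597))]
jaw mm 53.5
```

Emit:
move_arm(deltas="-0.003 0 0 0; -0.006 0 0 0; -0.006 0 0 0")

```text
clock: 15.15
tcp_pos: [0.6883, -0.0316, 0.143]
ee_rot: [3.111, 0.431, 0.024]
force: [18.5, 5.8, -3.7]
finger_gap: -0.002
finger_force: 9.3
```

```bash
python3 jm.py
```

```text
[(array([349.4, 250.8]), np.int32(502))] [(array([383. , 254.5]), np.int32(613))]
jaw mm 56.7
```

Emit:
move_arm(deltas="-0.003 0 0 0; -0.004 0 0 0; -0.004 0 0 0")

```text
clock: 15.5
tcp_pos: [0.6871, -0.032, 0.1431]
ee_rot: [3.111, 0.431, 0.033]
force: [28.2, 9.7, -10.8]
finger_gap: 0.002
finger_force: 13.8
```

```bash
python3 jm.py
```

```text
[(array([349.4, 250.8]), np.int32(502))] [(array([383.1, 254.4]), np.int32(605))]
jaw mm 56.8
```

Emit:
move_arm(deltas="0.02 0 0 0; 0.04 0 0 0; 0.06 0 0 0; 0.06 0 0 0; 0.06 0 0 0; 0.06 0 0 0; 0.06 0 0 0; 0.06 0 0 0")

```text
clock: 16.35
tcp_pos: [0.736, -0.0176, 0.1405]
ee_rot: [-3.112, -0.431, 0.0]
force: [-0.9, -0.1, 0.0]
finger_gap: -0.001
finger_force: 0.0
```

```bash
python3 jm.py
```

```text
[(array([349.4, 250.8]), np.int32(502))] [(array([377.5, 254.6]), np.int32(609))]
jaw mm 47.4
```

```bash
python3 - <<'E'
from h import *
g=manip.grab_frame("side")["img"];a=cv2.imread("pics/side0.png")
z=lambda i,x:cv2.resize(i[195:290,x:x+130],None,fx=3,fy=3,interpolation=cv2.INTER_CUBIC)
cv2.imwrite("pics/d.png",np.vstack([z(a,325),z(g,355)]))
E
```

```text
(no output)
```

View pics/d.png

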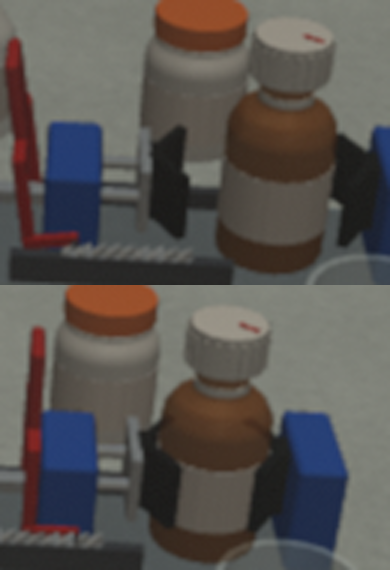

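At rest the pad is compressed about 3 mm and both V's hold the bottle, so the jaw is holding at about 55–56 mm. The stiff stop comes at full pad travel. The cap top is at about (432,207) in the side view, which matches the seated position. Next is the cap.

Emit:
move_arm(deltas="0 0 -0.04 0; 0 0 -0.08 0; -0.03 0 -0.1 0; -0.07 0 -0.1 0; -0.11 0 -0.1 0; -0.15 0 -0.1 0; -0.19 0 -0.1 0; -0.23 0 -0.1 0; -0.27 0 -0.1 0; -0.3 0 -0.1 0; -0.32 0 -0.1 0; -0.32 0 -0.1 0; -0.32 0 -0.1 0", gripper=0)

```text
clock: 17.75
tcp_pos: [0.4293, -0.1047, 0.2409]
ee_rot: [3.111, 0.431, 0.002]
force: [0.5, -0.5, -0.1]
finger_gap: 1.001
finger_force: 0.0
```

```bash
python3 jm.py; python3 - <<'E'
from h import *
goal((112,0,150),np.pi)
g=manip.grab_frame("side");t=manip.grab_frame("top")
for n,F in(("side",g),("top",t)):
  for r in manip.look_for("cap_top",n)[:2]: print(n,r,atz(F,r["position"],.147))
print(proj(g,c2w(P,(112,0,140))))
E
```

```text
[(array([349.4, 250.8]), np.int32(502))] [(array([377.6, 254.1]), np.int32(582))]
jaw mm 47.6
clock 17.8 q [-0.27  0.17  2.03  0.    0.93  1.03] F [ 0.3  0.3 -0.8] d [-0.0023  0.0001  0.0908] turn -0.001
side {'position': [429.6, 212.8], 'score': 0.87} [ 0.42741209 -0.09431328  0.147     ]
top {'position': [302.1, 398.6], 'score': 0.73} [0.37828285 0.03895093 0.147     ]
top {'position': [404.7, 354.0], 'score': 0.6} [ 0.43874668 -0.0910974   0.147     ]
[np.float64(430.13591626165265), np.float64(213.71918468052405)]
```

Emit:
move_arm(deltas="-0.002 0 0.04 0; -0.002 0 0.07 0; -0.002 0 0.085 0; -0.002 0 0.091 0; -0.002 0 0.091 0; -0.002 0 0.091 0")

```text
clock: 18.6
tcp_pos: [0.4275, -0.1051, 0.1499]
ee_rot: [3.111, 0.432, 0.001]
force: [0.1, -0.1, -0.9]
finger_gap: 0.998
finger_force: 0.0
```

Emit:
move_arm(deltas="0 0 0 0; 0 0 0 0; 0 0 0 0; 0 0 0 0; 0 0 0 0; 0 0 0 0", gripper=255, newtons=50)

```text
clock: 19.2
tcp_pos: [0.4276, -0.1056, 0.1499]
ee_rot: [3.11, 0.432, 0.003]
force: [0.1, -5.0, 5.1]
finger_gap: 0.491
finger_force: 51.2
```

Emit:
move_arm(deltas="0 0 0.002 0; 0 0 0.004 0; 0 0 0.006 0; 0 0 0.006 0")

```text
clock: 19.6
tcp_pos: [0.4279, -0.1052, 0.1446]
ee_rot: [3.111, 0.431, 0.004]
force: [0.8, -0.7, 10.9]
finger_gap: 0.484
finger_force: 55.8
```

Emit:
move_arm(deltas="0 0 0.001 0; 0 0 0.002 0; 0 0 0.002 0")

```text
clock: 19.9
tcp_pos: [0.4287, -0.1054, 0.1436]
ee_rot: [3.111, 0.43, 0.006]
force: [-3.5, -0.3, 29.0]
finger_gap: 0.486
finger_force: 57.9
```

Emit:
move_arm(deltas="0 0 0 -0.1; 0 0 0 -0.2; 0 0 0 -0.3; 0 0 0 -0.4; 0 0 0 -0.5; 0 0 0 -0.5")

```text
clock: 20.5
tcp_pos: [0.4281, -0.1053, 0.1436]
ee_rot: [2.906, 1.191, 0.004]
force: [-3.7, -0.1, 31.8]
finger_gap: 0.484
finger_force: 58.0
```

```bash
python3 jm.py; python3 - <<'E'
from h import *
o=manip.get_obs();print(o["moment"],o["force"]); goal((112,0,150),np.pi)
E
```

```text
[(array([349.4, 250.8]), np.int32(502))] [(array([377.4, 254.9]), np.int32(625))]
jaw mm 47.3
[0.67192811 1.1833098  0.04987547] [-4.83624959 -0.9817388  30.70399383]
clock 20.55 q [-0.27  0.34  2.11  0.    0.69  0.53] F [-4.8 -1.  30.7] d [-0.0003 -0.0002 -0.0064] turn 0.499
```

Moment is low, so it is past the catch. I'll continue turning.

Emit:
move_arm(deltas="0 0 0 -0.1; 0 0 0 -0.2; 0 0 0 -0.3; 0 0 0 -0.4; 0 0 0 -0.5; 0 0 0 -0.6; 0 0 0 -0.65; 0 0 0 -0.65; 0 0 0 -0.65")

```text
clock: 21.45
tcp_pos: [0.4276, -0.1056, 0.1435]
ee_rot: [2.375, 2.054, 0.001]
force: [-5.0, -2.9, 32.9]
finger_gap: 0.488
finger_force: 58.1
```

```bash
python3 jm.py; python3 - <<'E'
from h import *
o=manip.get_obs();print(o["moment"],o["force"]); goal((112,0,150),np.pi)
E
```

```text
[(array([349.4, 250.8]), np.int32(502))] [(array([377.4, 254.9]), np.int32(628))]
jaw mm 47.3
[-0.17207361  1.94146586  0.03948944] [-6.26605391 -2.04375328 31.84278909]
clock 21.5 q [-0.27  0.34  2.11 -0.    0.69 -0.12] F [-6.3 -2.  31.8] d [ 0.0002  0.0001 -0.0065] turn 1.149
```

Emit:
move_arm(deltas="0 0 -0.004 0; 0 0 -0.0065 0; 0 0 -0.0065 0")

```text
clock: 21.8
tcp_pos: [0.4272, -0.1051, 0.1482]
ee_rot: [2.376, 2.054, 0.001]
force: [0.6, -2.0, 3.9]
finger_gap: 0.488
finger_force: 55.2
```

Emit:
move_arm(deltas="0 0 0 0; 0 0 0 0; 0 0 0 0; 0 0 0 0; 0 0 0 0; 0 0 -0.02 0; 0 0 -0.05 0; 0 0 -0.09 0; 0 0 -0.09 0", gripper=0)

```text
clock: 22.7
tcp_pos: [0.4294, -0.1058, 0.242]
ee_rot: [2.371, 2.05, 0.007]
force: [-0.2, 0.1, 0.3]
finger_gap: 0.997
finger_force: 0.0
```

```bash
python3 jm.py; python3 - <<'E'
from h import *
goal((75,0,240),np.pi)
g=manip.grab_frame("side")["img"];a=cv2.imread("pics/side0.png")
z=lambda i,x:cv2.resize(i[190:290,x:x+130],None,fx=3,fy=3,interpolation=cv2.INTER_CUBIC)
cv2.imwrite("pics/e.png",np.vstack([z(a,355),z(g,355)]))
E
```

```text
[(array([349.4, 250.8]), np.int32(502))] [(array([377.4, 254.8]), np.int32(619))]
jaw mm 47.3
clock 22.75 q [-0.27  0.17  2.04  0.    0.93 -0.12] F [-0.6  0.2 -0.7] d [0.0151 0.0332 0.0002] turn 1.149
```

View pics/e.png

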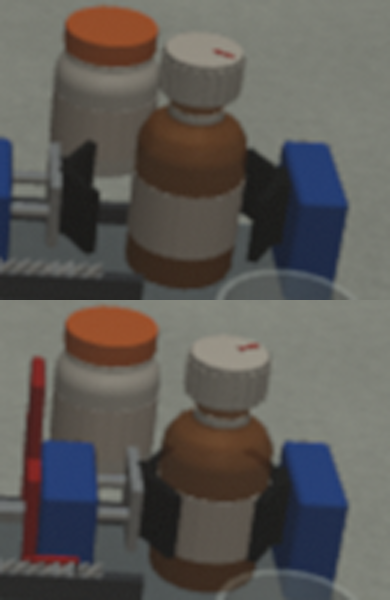

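```bash
python3 - <<'E'
from h import *
f=manip.grab_frame("side")
def ang(im):
    b=im[190:225,395:450].astype(int);m=(b[:,:,2]-b[:,:,1]>50)&(b[:,:,2]-b[:,:,0]>40);r,c=np.nonzero(m)
    w=b[:,:,1]>140
    return c.mean()+395,r.mean()+190,m.sum()
for n,im,cx in (("before",cv2.imread("pics/side0.png"),(0.4405,-.1035)),("now",f["img"],tuple(c2w(P,(112,0,0))[:2]))):
    u=ang(im);w=atz(f,u[:2],.151);d=w[:2]-cx;print(n,u,d,np.degrees(np.arctan2(d[1],d[0])))
goal((45,0,240),np.pi)
E
```

```text
before (np.float64(399.60655737704917), np.float64(199.21311475409837), np.int64(122)) [ 0.04170077 -0.01398283] -18.536994126111825
now (np.float64(400.3359375), np.float64(199.4375), np.int64(128)) [ 0.05316175 -0.01166714] -12.378168813446544
clock 22.85 q [-0.27  0.18  2.04  0.    0.93 -0.12] F [0.  1.3 0.1] d [ 0.0271  0.0625 -0.0025] turn 1.149
```

```bash
python3 - <<'E'
from h import *
f=manip.grab_frame("side")
for n,im,cx in (("before",cv2.imread("pics/side0.png"),(0.4405,-.1035)),("now",f["img"],tuple(c2w(P,(112,0,0))[:2]))):
    b=im[195:216,418:450].astype(int);m=(b[:,:,2]-b[:,:,1]>35)&(b[:,:,2]-b[:,:,0]>35);r,c=np.nonzero(m)
    w=atz(f,(c.mean()+418,r.mean()+195),.151);d=w[:2]-cx;print(n,m.sum(),c.mean()+418,r.mean()+195,d.round(4),np.degrees(np.arctan2(d[1],d[0])))
E
```

```text
before 4 429.0 207.5 [-0.0097 -0.0014] -172.08518040605378
now 5 437.8 205.2 [-0.0089 -0.0133] -123.65651385556193
```

Emit:
move_arm(deltas="0.004 0.01 0 0.14; 0.008 0.02 0 0.28; 0.012 0.03 0 0.42; 0.016 0.04 0 0.56; 0.02 0.05 0 0.7; 0.024 0.056 0 0.84; 0.027 0.0625 0 0.98; 0.027 0.0625 0 1.1; 0.027 0.0625 0 1.15; 0.027 0.0625 0 1.15", gripper=255)

```text
clock: 23.9
tcp_pos: [0.4917, -0.0872, 0.2362]
ee_rot: [-3.111, -0.431, 0.005]
force: [0.8, -0.1, 0.1]
finger_gap: -0.002
finger_force: 0.0
```

```bash
python3 -c "
from h import *
goal((45,0,125),np.pi)"
```

```text
clock 23.9 q [-0.2   0.27  1.92  0.    0.96  1.1 ] F [ 0.8 -0.1  0.1] d [0.0008 0.0003 0.1112] turn -0.001
```

Emit:
move_arm(deltas="0 -0.04 0 0; 0 -0.09 0 0; 0 -0.14 0 0; 0 -0.19 0 0; 0 -0.24 0 0; 0 -0.28 0 0; 0 -0.3 0 0")

```text
clock: 24.6
tcp_pos: [0.4093, 0.2036, 0.237]
ee_rot: [3.111, 0.438, -0.002]
force: [-0.7, 0.3, -1.0]
finger_gap: -0.0
finger_force: 0.0
```

```bash
python3 - <<'E'
from h import *
t=manip.grab_frame("top")
a=cv2.imread("pics/top0.png")
z=lambda i:cv2.resize(i[320:390,380:450],None,fx=5,fy=5,interpolation=cv2.INTER_CUBIC)
cv2.imwrite("pics/f.png",np.hstack([z(a),z(t["img"])]))
E
```

```text
(no output)
```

View pics/f.png

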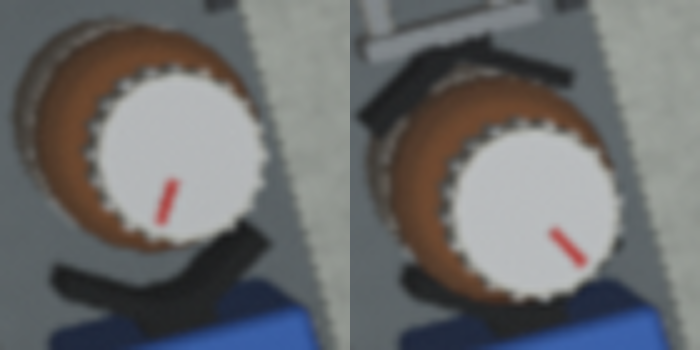

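Side by side in the top view, the cap mark has turned from about -105° to about -50°, or 0.97 rad. That's a thin margin over 0.9, so I'll regrasp and turn further before releasing.

```bash
python3 -c "
from h import *
goal((112,0,240),np.pi)"
```

```text
clock 24.65 q [0.44 0.2  2.   0.   0.93 1.73] F [-0.   1.4  0.4] d [-0.068   0.3032 -0.0032] turn 0.003
```

Emit:
move_arm(deltas="-0.01 0.04 0 0; -0.02 0.09 0 0; -0.032 0.14 0 0; -0.044 0.19 0 0; -0.056 0.24 0 0; -0.064 0.28 0 0; -0.068 0.303 0 0; -0.068 0.303 0 0; -0.068 0.303 0.04 0; -0.068 0.303 0.07 0; -0.068 0.303 0.085 0; -0.068 0.303 0.085 0", gripper=0)

```text
clock: 25.85
tcp_pos: [0.4257, -0.1079, 0.1505]
ee_rot: [-3.109, -0.433, 0.009]
force: [0.5, 0.3, 1.2]
finger_gap: 1.004
finger_force: 0.0
```

```bash
python3 -c "
from h import *
goal((112,0,150),np.pi)"
```

```text
clock 25.85 q [-0.28  0.33  2.1   0.    0.72  1.02] F [0.5 0.3 1.2] d [ 0.0026 -0.0018  0.0005] turn 0.0
```

Emit:
move_arm(deltas="0.002 -0.002 0 0; 0.002 -0.002 0 0; 0.002 -0.002 0 0; 0.002 -0.002 0 0; 0.002 -0.002 0 0; 0.002 -0.002 0 0", gripper=255, newtons=50)

```text
clock: 26.45
tcp_pos: [0.4298, -0.1064, 0.1534]
ee_rot: [3.111, 0.432, 0.002]
force: [0.4, 0.5, 4.3]
finger_gap: 0.485
finger_force: 51.0
```

Emit:
move_arm(deltas="0 0 0.003 0; 0 0 0.005 0; 0 0 0.006 0; 0 0 0.006 0")

```text
clock: 26.85
tcp_pos: [0.4307, -0.1065, 0.1495]
ee_rot: [3.111, 0.431, 0.005]
force: [-7.1, 4.3, 39.1]
finger_gap: 0.485
finger_force: 54.7
```

Emit:
move_arm(deltas="0 0 0 -0.1; 0 0 0 -0.2; 0 0 0 -0.3; 0 0 0 -0.35; 0 0 0 -0.35")

```text
clock: 27.35
tcp_pos: [0.4307, -0.1064, 0.1495]
ee_rot: [2.988, 0.966, 0.005]
force: [-7.1, 4.7, 37.9]
finger_gap: 0.481
finger_force: 54.6
```

```bash
python3 jm.py; python3 - <<'E'
from h import *
o=manip.get_obs();print(o["moment"],o["force"]); goal((112,0,150),np.pi)
E
```

```text
[(array([349.4, 250.8]), np.int32(502))] [(array([377.4, 255. ]), np.int32(628))]
jaw mm 47.2
[ 1.09613289  1.30771427 -0.2455085 ] [-7.15747452  4.40404514 38.11090827]
clock 27.4 q [-0.27  0.34  2.1   0.    0.71  0.68] F [-7.2  4.4 38.1] d [-0.0019 -0.0025 -0.0005] turn 0.348
```

The moment jumped to 0.25 N m with the cap pressed down, so it is at its end stop and well past 0.9. I'll let go and go to the release lever.

Emit:
move_arm(deltas="0 0 -0.003 0; 0 0 -0.006 0; 0 0 -0.006 0")

```text
clock: 27.7
tcp_pos: [0.4299, -0.1063, 0.1536]
ee_rot: [2.989, 0.966, 0.003]
force: [0.8, 2.3, 4.5]
finger_gap: 0.482
finger_force: 51.2
```

Emit:
move_arm(deltas="0 0 0 0; 0 0 0 0; 0 0 0 0; 0 0 0 0; 0 0 0 0; 0 0 -0.03 0; 0 0 -0.07 0; 0 0 -0.09 0; 0 0 -0.09 0; 0 0 -0.09 0", gripper=0)

```text
clock: 28.7
tcp_pos: [0.4291, -0.1063, 0.2427]
ee_rot: [2.989, 0.967, 0.001]
force: [-0.2, 0.5, -0.6]
finger_gap: 1.007
finger_force: 0.0
```

```bash
python3 -c "
from h import *
goal((45,0,240),np.pi)"
```

```text
clock 28.7 q [-0.27  0.17  2.03 -0.    0.94  0.68] F [-0.2  0.5 -0.6] d [0.0623 0.0214 0.0028] turn 0.349
```

Emit:
move_arm(deltas="0.02 0.007 0 0.12; 0.045 0.015 0 0.24; 0.062 0.021 0 0.34; 0.062 0.021 0 0.349; 0.062 0.021 0 0.349; 0.062 0.021 0.03 0.349; 0.062 0.021 0.07 0.349; 0.062 0.021 0.105 0.349; 0.062 0.021 0.118 0.349; 0.062 0.021 0.118 0.349", gripper=255)

```text
clock: 29.7
tcp_pos: [0.4897, -0.0869, 0.1231]
ee_rot: [-3.11, -0.434, 0.008]
force: [-0.5, 0.7, 0.5]
finger_gap: 0.002
finger_force: 0.0
```

```bash
python3 -c "
from h import *
goal((45,0,125),np.pi)"; python3 jm.py
```

```text
clock 29.7 q [-0.2   0.45  1.99 -0.    0.71  1.09] F [-0.5  0.7  0.5] d [ 0.0023  0.0009 -0.0019] turn 0.001
[(array([349.4, 250.8]), np.int32(502))] [(array([377.4, 254.9]), np.int32(628))]
jaw mm 47.3
```

Emit:
move_arm(deltas="0.01 0 0 0; 0.02 0 0 0; 0.03 0 0 0; 0.04 0 0 0; 0.05 0 0 0")

```text
clock: 30.25
tcp_pos: [0.5409, -0.073, 0.1251]
ee_rot: [3.111, 0.434, 0.0]
force: [-1.9, -2.0, -0.5]
finger_gap: 0.005
finger_force: 0.8
```

Emit:
move_arm(deltas="0.01 0 0 0; 0.02 0 0 0; 0.03 0 0 0; 0.04 0 0 0; 0.046 0 0 0; 0.046 0 0 0")

```text
clock: 30.85
tcp_pos: [0.5853, -0.0604, 0.1248]
ee_rot: [-3.111, -0.434, -0.002]
force: [-2.0, 0.8, 0.1]
finger_gap: -0.004
finger_force: 0.7
```

```bash
python3 jm.py; python3 -c "
from h import *
goal((-62,0,125),np.pi)"
```

```text
[(array([349.4, 250.8]), np.int32(502))] [(array([351.5, 253.4]), np.int32(610))]
jaw mm 3.6
clock 30.9 q [-0.12  0.55  1.79  0.    0.8   1.17] F [-0.9  0.4  0.4] d [ 0.0105  0.0002 -0.0001] turn 0.0
```

Emit:
move_arm(deltas="0.005 0 0 0; 0.01 0 0 0; 0.012 0 0 0; 0.012 0 0 0")

```text
clock: 31.3
tcp_pos: [0.5959, -0.0574, 0.1247]
ee_rot: [-3.111, -0.433, 0.0]
force: [-3.1, 0.3, 0.7]
finger_gap: 0.003
finger_force: 1.2
```

Emit:
move_arm(deltas="0.003 0 0 0; 0.005 0 0 0; 0.005 0 0 0")

```text
clock: 31.6
tcp_pos: [0.5979, -0.0566, 0.124]
ee_rot: [-3.111, -0.434, 0.01]
force: [-10.5, -3.8, 4.0]
finger_gap: 0.003
finger_force: 6.0
```

```bash
python3 jm.py
```

```text
[(array([349.4, 250.8]), np.int32(502))] [(array([345.2, 253.4]), np.int32(611))]
jaw mm 0.0
```

The force rise marks the home stop, and the jaw head sits about 7 mm behind its starting place, as the earlier 8 mm start offset implied. I'll retreat and check.

Emit:
move_arm(deltas="0.002 0 0 0; 0.002 0 0 0; -0.015 0 0 0; -0.04 0 0 0; -0.065 0 0 0; -0.065 0 0 0; -0.065 0 -0.05 0; -0.065 0 -0.1 0; -0.065 -0.04 -0.12 0; -0.065 -0.09 -0.12 0; -0.065 -0.14 -0.12 0; -0.065 -0.19 -0.12 0; -0.065 -0.24 -0.12 0; -0.065 -0.28 -0.12 0; -0.065 -0.3 -0.12 0; -0.065 -0.3 -0.12 0")

```text
clock: 33.25
tcp_pos: [0.4566, 0.2177, 0.2455]
ee_rot: [-3.109, -0.439, -0.004]
force: [0.1, -1.3, 0.4]
finger_gap: 0.001
finger_force: 0.0
```

```bash
python3 jm.py; python3 - <<'E'
from h import *
t=manip.grab_frame("top")["img"];s=manip.grab_frame("side")["img"]
cv2.imwrite("pics/g.png",np.hstack([cv2.resize(t[130:430,240:540],(400,400),interpolation=cv2.INTER_CUBIC),cv2.resize(s[165:365,230:430+50][:, :200],(0,0),fx=2,fy=2) if 0 else cv2.resize(s[165:365,300:500],(400,400),interpolation=cv2.INTER_CUBIC)]))
E
```

```text
[(array([349.4, 250.8]), np.int32(502))] [(array([343., 254.]), np.int32(479))]
jaw mm 0.0
```

View pics/g.png

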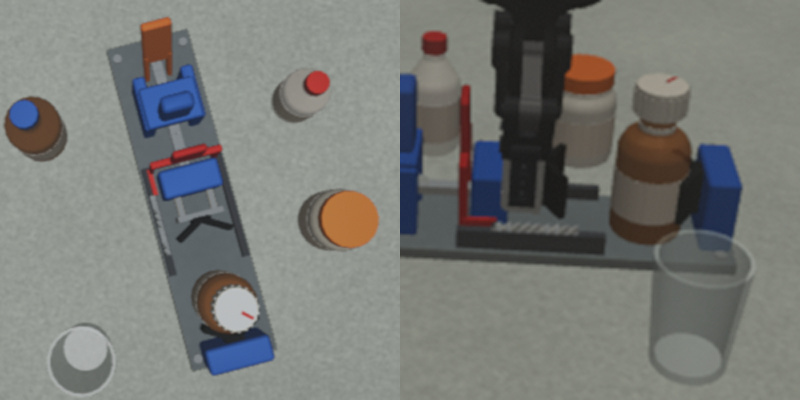

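The jaw is home, the bottle stands upright at the fixed jaw, the cap mark has turned about 1.3 rad in all, and the bystanders are unmoved.

```bash
python3 -c "
from bench import manip
print(manip.finish_job())"
```

```text
the job is handed in; nothing more can be done
None
```

I handed the job in at about 33 s of the 64 s, before any verdict was returned. The bottle was gripped, the cap turned about 1.3 rad to its end stop, and the jaw slid home. The bottle stands upright in front of the fixed jaw, and the other four vessels were not moved.

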